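Set the board carrier to its gauge mark

ROBOT

A 7-joint arm with a two-finger parallel gripper is mounted at the origin on a cart in front of the work surface, level with it; the furniture and walls round the work are solid. World frame = base frame: x ahead of the robot, y to its left, z up, the work surface at z = 0. Lengths are in m, angles in rad, forces in N, time in s.
With the tool pointing down it reaches from about 0.425 to 0.875 m from the base axis. Payload 4.7 kg.
Tool frame: the origin (TCP) lies midway between the tips of the shut fingers; the grasp point (between the pads) lies 19 mm behind it; z points along the fingers, y is the line along which they close (so a half turn about z gives the same grasp; the last joint's range is limited). The gripper opens to 87 mm and grips with 3 to 60 N. Pads are 19 mm wide; open, the fingers measure 117 mm over their backs; the gripper's body (75 mm by 190 mm) begins 51 mm behind the grasp point.
Start: joints at [-1.086, 0.321, -0.07, 1.45, 0.023, 1.371, -0.057], TCP at [0.295, 0.579, 0.223] pointing down, gripper open.
Joint ranges: [-2.86, 2.86], [-0.3, 2.09], [-1.38, 1.24], [0.06, 2.45], [-1.56, 4.7], [0.09, 2.05], [-2.69, 2.69]. Speed limits (rad/s): [2.57, 2.57, 3.14, 3.14, 3.14, 3.14, 3.14].

INTERFACE

Orientations are given as a rotation vector (axis times angle).
In Python, from bench import ctrl, get_image, calibration gives the robot as it stands.
- The arm moves only by the tool apply_moves, never from a script. Its arguments are lists of equal length, an entry for each row: "dp": the shift along the tool's x, y, z in m, a list of three; "twist": the turn, a rotation vector about the tool's x, y, z in rad, a list of three; "fingers": the closure, from 0 (fully open) to 1 (shut). In form: {"dp": [[dx, dy, dz], ...], "twist": [[ax, ay, az], ...], "fingers": [fingers, ...]}. A call has 1 to 10 rows; each row shifts and turns the commanded pose from where the row before left it, along the tool's axes as they then stand; what a row does not reach is not made up. A row lasts 1/10 s, in which the tool goes at most 50 mm and 8.59 degrees, less where a joint would pass 70% of its speed; a pose out of reach is approached as far as the arm can. A call is refused whole if a number of a shift passes 0.05 or a number of a turn 0.15, either way. A call with a gripper value outside its range is refused whole. The fingers move at their own pace and stop on an object; "newtons" is the grip in N (left out, the last holds). Time passes only in rows, so rows that do not move let the fingers close. It gives the time, the measured TCP pose, the force, the opening and the grip force at its end, in the units of the state.
- ctrl.get_state(): the state, without advancing time (a new reading comes with each control period).
- get_image(name): name is "scene" or "top" or "wrist"; returns the picture (384x512x3 uint8, red, green, blue); there is no depth.
- calibration(name): a dict with "fx", "fy", "cx", "cy" (pixels), "eye" and "attitude" of the camera in the world; the wrist camera has in their place "hand_eye" (4x4, takes a point from camera to tool coordinates, whose origin is the TCP and whose axes are the flange's). Camera axes: x right, y up, looking along -z (the intrinsics and any distortion apply to the point x, -y, -z); pixel columns grow to the right and rows downward; lengths in m; the calibration is good to about 2 mm. A picture is of the moment at which its call begins: read the wrist's pose just before it. calibration takes no time and is no camera call.
- ctrl.close_job(): hands the job in; it is judged then, once.
The state is a dict: "time": time; "joint_positions": joint angles; "qd": joint speeds; "joint_torque": joint torques, N m; "position": TCP position; "tool_rot": TCP orientation; "ft_force": force on the tool from outside, world axes, zero at the start; "torque": the same for the moment, N m; "grip_width": opening from 0.0 (shut) to 1.0 (fully open); "grip_force": force on a finger pad.
Only numpy, scipy, OpenCV 4.12 (cv2) and the standard library are available. Lean on these libraries where they do the work, as an engineer would, in place of code of your own. Each camera call takes 0.05 s, during which the arm holds its last target. There are 200 camera calls.

TASK

Get the circuit board ready in its carrier for soldering. With a fingertip, first push the board along the guide rods until it is fully home against the two upright posts; then roll the knurled wheel under a fingertip until the pointer of the moving rail stands at the red line of the gauge strip, which leaves the board in both grooves with room to expand. Grasp and lift nothing, do not push the rail itself, do not squeeze the board between the rails, and leave the other things on the bench alone.

Things in the scene. Friction and masses are not known exactly. Their poses are not given: they have to be found in the camera images.
- carrier: board carrier fixed on the bench: dark blue base plate, top z 9 mm; aluminium rails along x, fixed one left, moving one right, 110 long, tops z 40; two steel guide rods along y at x -32 and +32, tops z 32; white gauge strip at the near end, x -71 to -57, top z 13; black wheel outside the right end. Origin on the bench; x points from the near end to the posts, y to the fixed rail.
- datum_posts (a point): midway between the near faces of the two upright steel posts (8 diameter, tops z 38) at the carrier's far end, at carrier x 50, y 0, z 33; the posts stand at y -24 and +24. The home board's far edge touches them. Axes as the carrier's.
- fixed_groove (a point): middle of the bottom of the fixed rail's groove, at carrier x 0, y 40, z 33. Both rails' grooves are 5 deep and 5 high, z 31 to 36. Axes as the carrier's.
- board: loose green circuit board, 100 (x) by 80 (y) by 2 thick, 110 g, lying on the guide rods, left edge in the fixed groove, right edge free. Origin under its centre, z 32 over the bench, axes as the carrier's. Its origin is at carrier x 0 when home against the posts and starts 8 to 18 short of that. It slides with under 1 N. A clear relay near its far left corner rises 36 over the underside.
- board_push (a point): middle of the upright near face of the green screw terminal block at the board's near edge: flush with the edge, block 50 wide (y), 10 deep, from 2 to 13 over the board's underside; this point 7.5 over it (39.5 over the bench). The place to push the board along carrier +x; a fingertip finds free room in front of it. It lies 100 before the board's far edge.
- rail (a joint): slide of the moving rail, m: 0 fully open, grows towards the fixed rail; groove bottom at carrier y = -60 mm + value. Pointer on the red line at 0.018: grooves then 82 mm apart for the 80 mm board. End stop 0.021. Driven by the wheel through a screw, 5 mm per radian; starts at about 0.003 to 0.011.
- wheel (a joint): hinge of the knurled wheel, rad: grows when the wheel's top rolls to carrier +x, which closes the rail. 1 rad = 5 mm of rail; red line at 3.6 rad. It stays where it is left (friction torque about 0.03 N m).
- wheel_top (a point): topmost point of the black knurled wheel, at carrier x 0, y -102.5, z 46: 40 diameter, 13 wide, axis along carrier y; parts near it are no higher than 40. Firm rubber rim. Press with 4 to 12 N and move the fingertip along carrier +x: the rim follows, 20 mm of travel = 1 rad = 5 mm of rail. Lift, go back, repeat.
- gauge_mark (a point): middle of the red line (1.8 wide) on the white gauge strip, at the edge next to the rail; axes as the carrier's. Scale lines are 2 apart.
- rail_pointer (a point): tip of the black pointer on the near end of the moving rail, just over the gauge strip; it moves along carrier y and starts 7 to 15 on the -y side of the red line.
- flux_bottle: small cream flux bottle with a red pointed cap, 35 wide, 86 high, upright; origin under its centre. A bystander.
- parts_dish: round metal dish of small parts, 67 across, 15 high; origin under its centre. A bystander.
- solder_spool: blue spool of solder wire, 89x67x52; origin under its centre. A bystander.
- screwdriver: blue-handled screwdriver lying on the bench, 172 long; origin under its middle. A bystander.
- cutters: red-handled side cutters lying on the bench, 137 long; origin under their middle. A bystander.
- tweezers: steel tweezers lying on the bench, 124 long; origin under their middle. A bystander.
- capacitor: dark blue capacitor can lying on its side, 35 across, 58 long; origin under its middle. A bystander.
There are look-alikes about, which are no part of the job. There is more than one size of the carrier; the job needs the largest.

How it is judged:
On the way, in this order (a step that is already met when the one before it is completed fails the run):
1. the board is pushed home against the posts (within 2 mm) (x of board in the frame of carrier above -0.002 m), for 0.2 s.
2. the pointer of the rail is brought to the red line by the wheel (y of rail_pointer in the frame of gauge_mark between -0.0015 and 0.0015 m), for 0.2 s.
At the end, for the whole second after the job is handed in: The rail's pointer stands still within 1.5 mm of the red line; the board lies flat on the rods, square (within 3 degrees) between both grooves and within 2 mm of home against the posts (all of step 2 and x of board in the frame of carrier above -0.002 m and velocity of joint rail between -0.002 and 0.002 m/s and z of board in the frame of carrier between 0.03 and 0.034 m and angle between the x axis of board and the x axis of carrier, either way round below 0.05 rad and linear speed of board below 0.01 m/s); the robot touches nothing.
It fails at once if the board is lifted or tipped out of the carrier (z of board in the frame of carrier above 0.04 m or angle between board's own z axis and vertical above 0.15 rad).
It fails at once if the moving rail is pushed by the robot instead of driven by its wheel (contact force between any of the fingers, the arm and rail above 2 N).
It fails at once if the board is squeezed between the rails (contact force between board and rail above 12 N).
It fails at once if a bystander is moved (distance of any of flux_bottle, parts_dish, solder_spool, screwdriver, cutters, tweezers, capacitor from where it was at the start of the episode above 0.02 m).
It also fails if it takes over 51 s, if anything falls off the work surface, if the arm or the gripper's body presses on something with over 40 N, if the wrist force passes 120 N, or if a joint passes its speed limit or range.

## Working session

There is one attempt and no reset: what is moved stays moved. The work goes in short steps, Python scripts to look and compute and a tool call to move; the robot and the scene stay as the last step left them, time stands still between calls to the robot, and variables do not carry over. Pictures are saved under pics/ and viewed, at most 10 in all, crops included, and the job is handed in when it is done.

Besides the shell and the picture viewer there is one more tool, called after "Emit:" as name(argument=value, ...) on one line, values as JSON. apply_moves: Moves the arm, as the interface text tells. Its arguments: {"type":"object","properties":{"dp":{"type":"array"},"twist":{"type":"array"},"fingers":{"type":"array"},"newtons":{"type":"number"}},"required":["dp","twist","fingers"]}

```bash
mkdir -p pics; ls
python3 - <<'E'
from bench import ctrl,get_image,calibration
import cv2,numpy as np
s=ctrl.get_state(); print({k:np.round(v,3).tolist() for k,v in s.items()})
for n in ("scene","top","wrist"): print(n,calibration(n))
a=get_image("scene");b=get_image("top")
cv2.imwrite("pics/scene.png",a[:,:,::-1]);cv2.imwrite("pics/top.png",b[:,:,::-1])
cv2.imwrite("pics/top2.png",cv2.resize(b,(800,600),interpolation=cv2.INTER_CUBIC)[:,:,::-1])
E
```

```text
pics
{'time': 0.0, 'joint_positions': [-1.086, 0.322, -0.07, 1.452, 0.023, 1.371, -0.057], 'qd': [0.001, 0.001, -0.0, 0.002, 0.0, 0.001, 0.001], 'joint_torque': [-0.0, -49.13, -0.404, -31.254, -0.064, 0.044, 0.0], 'position': [0.295, 0.579, 0.221], 'tool_rot': [-0.733, -3.055, 0.003], 'ft_force': [-0.411, -0.286, 0.415], 'torque': [0.008, -0.048, 0.004], 'grip_force': 0.0, 'grip_width': 0.999}
scene {'fx': 390.6273968876494, 'fy': 390.6273968876494, 'cx': 253.49716932578562, 'cy': 186.1904891398569, 'eye': array([ 0.08144774, -0.80056282,  0.9848971 ]), 'attitude': array([ 0.82704464, -0.20669851, -0.50436772])}
top {'fx': 440.3604799793912, 'fy': 440.3604799793912, 'cx': 253.80101670972667, 'cy': 190.29745296599955, 'eye': array([0.40795761, 0.08931877, 1.37992065]), 'attitude': array([ 0.11625477, -0.10286281, -1.59520213])}
wrist {'fx': 266.1461530302346, 'fy': 266.1461530302346, 'cx': 257.30331547801023, 'cy': 190.491618319708, 'hand_eye': array([[ 3.76988723e-04,  9.57363998e-01,  2.88884116e-01,
         7.91278549e-02],
       [ 9.99999865e-01, -4.64122260e-04,  2.33122097e-04,
         2.52581154e-04],
       [ 3.57260252e-04,  2.88883989e-01, -9.57364044e-01,
        -1.62139085e-01],
       [ 0.00000000e+00,  0.00000000e+00,  0.00000000e+00,
         1.00000000e+00]])}
```

View pics/top2.png

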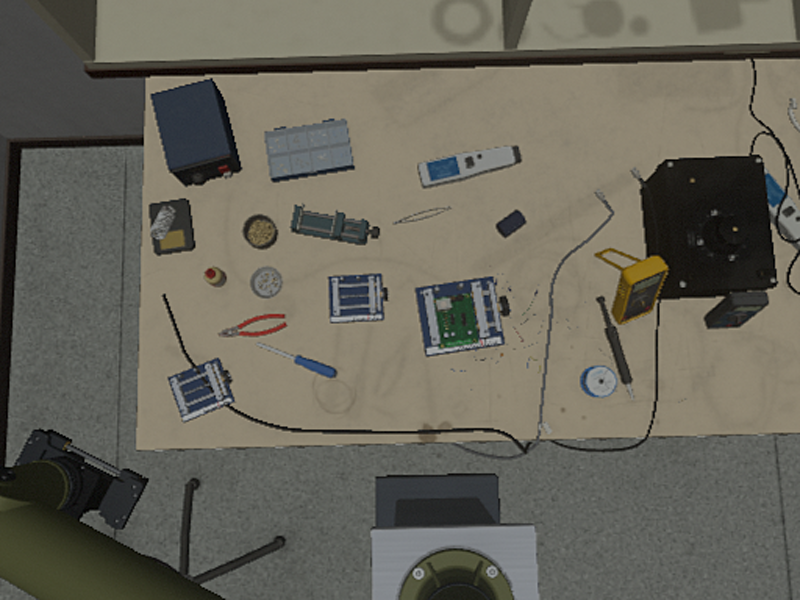

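View pics/scene.png

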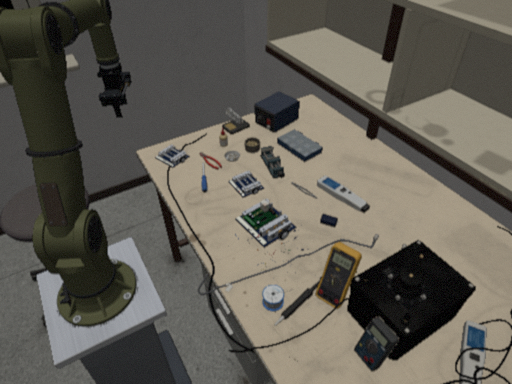

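Candidates (800x600 top picture): carrier with the board at (462,315), which is the largest; bare smaller carriers at (356,298) and (200,388). I choose (462,315): it holds the green board, has the gauge strip on the robot side and the wheel on the right at (504,305). Next I localise it roughly and check a close crop.

```bash
cat > h.py <<'E'
import numpy as np,cv2
from scipy.spatial.transform import Rotation as R
from bench import ctrl,get_image,calibration
def cam(name,s=None):
    c=calibration(name); K=(c["fx"],c["fy"],c["cx"],c["cy"])
    if name=="wrist":
        H=c["hand_eye"]; T=R.from_rotvec(s["tool_rot"]).as_matrix()
        return K,T@H[:3,:3],np.array(s["position"])+T@H[:3,3]
    return K,R.from_rotvec(c["attitude"]).as_matrix(),np.array(c["eye"])
def ray(C,u,v,z):
    K,Rm,e=C; d=Rm@np.array([(u-K[2])/K[0],-(v-K[3])/K[1],-1.]); return e+d*(z-e[2])/d[2]
def proj(C,P):
    K,Rm,e=C; p=(np.atleast_2d(P)-e)@Rm; return np.c_[K[2]-K[0]*p[:,0]/p[:,2],K[3]+K[1]*p[:,1]/p[:,2]]
E
python3 - <<'E'
from h import *
C=cam("top");k=0.64
for n,u,v,z in [("nearL",427,356,.013),("nearR",505,347,.013),("farR",496,277,.009),("farL",418,287,.009),("wheel",504,305,.046),("bigcentre",462,315,.02)]:
    print(n,ray(C,u*k,v*k,z).round(4))
b=cv2.imread("pics/top.png")[165:240,255:340]
cv2.imwrite("pics/crop.png",cv2.resize(b,None,fx=7,fy=7,interpolation=cv2.INTER_CUBIC))
E
```

```text
nearL [0.4803 0.0412 0.013 ]
nearR [ 0.4939 -0.1139  0.013 ]
farR [ 0.6357 -0.1032  0.009 ]
farL [0.6197 0.0547 0.009 ]
wheel [ 0.5738 -0.111   0.046 ]
bigcentre [ 0.5593 -0.0307  0.02  ]
```

View pics/crop.png

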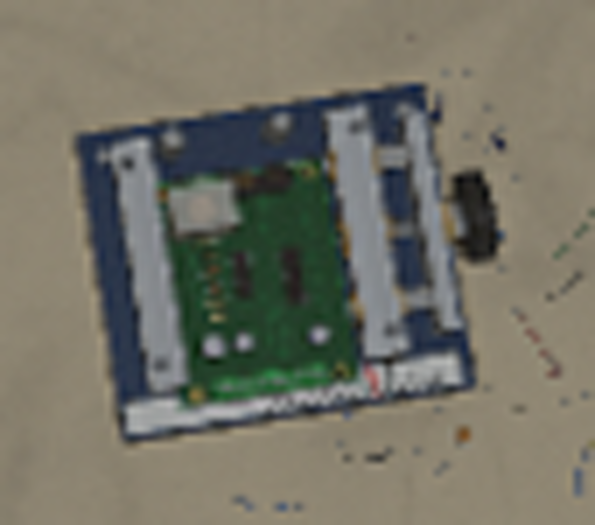

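The crop confirms it: board with relay (205,205), red line (372,380), moving rail (370,230), posts (172,140)/(280,125), wheel (475,215). Yaw is about +0.09. I'm moving the wrist camera over it with the fingers shutting.

Emit:
apply_moves(dp=[[-0.02,-0.02,0],[-0.034,-0.033,0],[-0.034,-0.033,0],[-0.034,-0.033,0],[-0.034,-0.033,0],[-0.034,-0.033,0],[-0.034,-0.033,0],[-0.034,-0.033,0],[-0.034,-0.033,0],[-0.034,-0.033,0]], twist=[[0,0,0],[0,0,0],[0,0,0],[0,0,0],[0,0,0],[0,0,0],[0,0,0],[0,0,0],[0,0,0],[0,0,0]], fingers=[1,1,1,1,1,1,1,1,1,1], newtons=10)

```text
time: 1.1
position: [0.4416, 0.1469, 0.2224]
tool_rot: [-0.732, -3.055, -0.0]
ft_force: [0.8, -0.7, -0.4]
grip_width: 0.171
grip_force: 0.0
```

Emit:
apply_moves(dp=[[-0.033,-0.033,0],[-0.033,-0.033,0],[-0.033,-0.033,0],[-0.031,-0.03,0],[0,0,0.02],[0,0,0.02],[0,0,0.02],[0,0,0.01],[0,0,0],[0,0,0]], twist=[[0,0,0],[0,0,0],[0,0,0],[0,0,0],[0,0,-0.14],[0,0,-0.14],[0,0,-0.14],[0,0,-0.142],[0,0,0],[0,0,0]], fingers=[1,1,1,1,1,1,1,1,1,1])

```text
time: 2.1
position: [0.4989, -0.025, 0.1526]
tool_rot: [0.138, -3.138, 0.0]
ft_force: [0.3, 0.8, 1.0]
grip_width: 0.006
grip_force: 0.0
```

Run:
```python
from h import *
import pickle
s=ctrl.get_state(); a=get_image("wrist")
pickle.dump((s,a),open("w1.pkl","wb")); print(s["position"],s["tool_rot"],s["ft_force"])
cv2.imwrite("pics/w1.png",cv2.resize(a,(800,600),interpolation=cv2.INTER_CUBIC)[:,:,::-1])
```

```text
[ 0.49890216 -0.02503548  0.15263924] [ 1.37926634e-01 -3.13830547e+00  1.02008349e-04] [0.25904318 0.84955288 0.9757472 ]
```

View pics/w1.png

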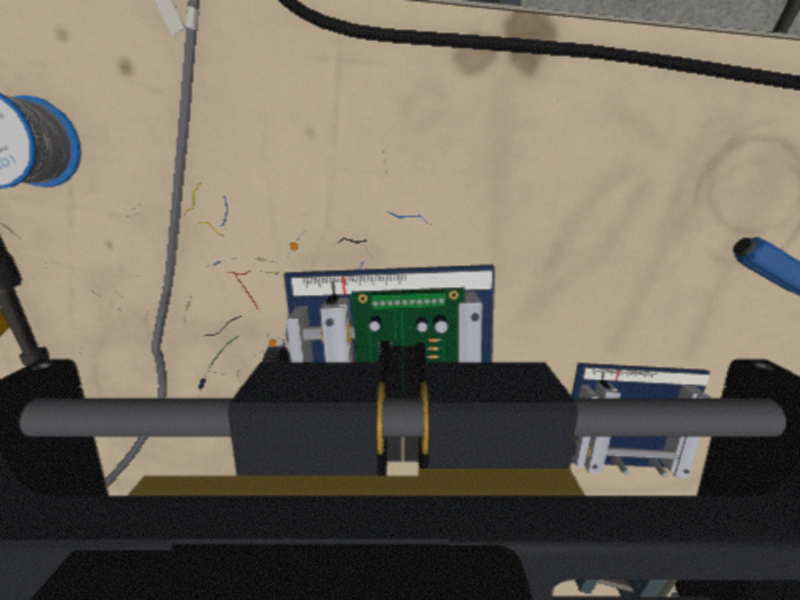

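The wrist view shows the gauge strip (290-494, 280), pointer (333,288), red line (345,288) and terminal block (405,300), but the gripper hides the rest. I'm moving forward 120 mm so the whole carrier comes into view.

Emit:
apply_moves(dp=[[-0.04,0,0],[-0.04,0,0],[-0.04,0,0],[0,0,0],[0,0,0]], twist=[[0,0,0],[0,0,0],[0,0,0],[0,0,0],[0,0,0]], fingers=[1,1,1,1,1])

```text
time: 2.65
position: [0.6188, -0.0141, 0.1524]
tool_rot: [0.141, -3.138, 0.001]
ft_force: [-0.5, -0.5, 0.2]
grip_width: 0.006
grip_force: 0.0
```

Run:
```python
from h import *
import pickle
s=ctrl.get_state(); a=get_image("wrist")
pickle.dump((s,a),open("w2.pkl","wb")); print(s["position"],s["tool_rot"],s["ft_force"])
C=cam("wrist",s)
c=[proj(C,[[x,y,.03]])[0].round() for x in(.48,.65) for y in(-.14,.06)]; print(c)
b=a[20:240,140:400]; cv2.imwrite("pics/w2.png",cv2.resize(b,None,fx=2.7,fy=2.7,interpolation=cv2.INTER_CUBIC)[:,:,::-1])
```

```text
[ 0.61882533 -0.01409704  0.15241726] [ 1.41407133e-01 -3.13770795e+00  1.49392047e-03] [-0.51158553 -0.54959326  0.1925215 ]
[array([138.,  33.]), array([347.,  54.]), array([144., 201.]), array([319., 216.])]
```

View pics/w2.png

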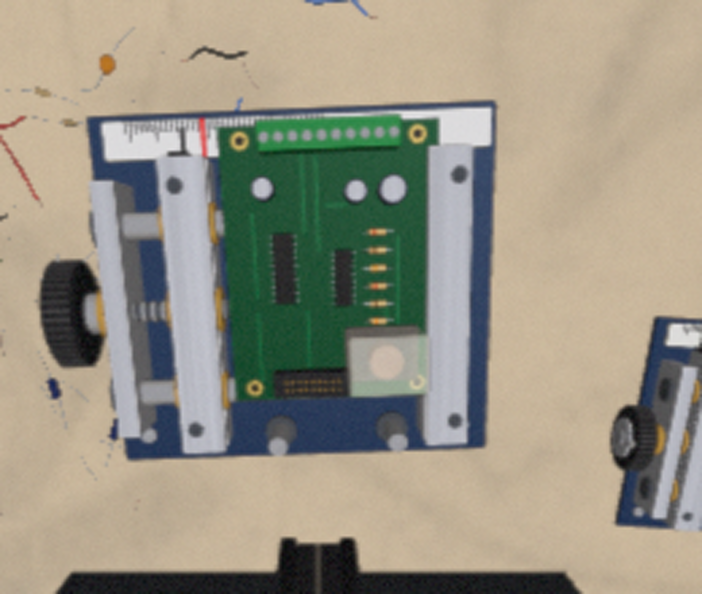

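Clear view: rail corners (430,148)/(425,443), post tops (278,447)/(398,443), gauge edge (103,122)-(492,108), board near face (262-402, ~120-145), pointer (183,142), red line (204,137), wheel (72,313). Next I fit the carrier pose.

```bash
cat > fit.py <<'E'
from h import *
import pickle
from scipy.optimize import least_squares
s,a=pickle.load(open("w2.pkl","rb"));C=cam("wrist",s)
px=lambda u,v:(u/2.7+140,v/2.7+20)
pts=[((-55,35,40),(430,148)),((55,35,40),(425,443)),((54,-24,38),(278,447)),((54,24,38),(398,443)),((-71,None,13),(103,122)),((-71,None,13),(492,108))]
def w(p,q): c,n=np.cos(p[2]),np.sin(p[2]); return np.array([p[0]+c*q[0]-n*q[1],p[1]+n*q[0]+c*q[1],q[2]])
def inv(p,P): c,n=np.cos(p[2]),np.sin(p[2]); d=P[:2]-p[:2]; return np.array([c*d[0]+n*d[1],-n*d[0]+c*d[1]])*1e3
M=[(q,ray(C,*px(*u),q[2]/1e3)) for q,u in pts]
def f(p):
    r=[]
    for q,P in M:
        l=inv(p,P); r.append(l[0]-q[0]); 
        if q[1] is not None: r.append(l[1]-q[1])
    return r
p=least_squares(f,[.555,-.03,.1],x_scale=[.01,.01,.1]).x
E
python3 - <<'E'
from fit import *
print(p.round(4),np.round(f(p),1))
def L(n,u,v,z): print(n,inv(p,ray(C,*px(u,v),z)).round(1))
L("blockfaceL top",260,126,.045);L("blockfaceR top",400,117,.045);L("board nearL",221,131,.034);L("board nearR",437,121,.034);L("board farL",236,401,.034)
L("pointer",183,150,.014);L("red",205,150,.013);L("wheel",55,313,.046);L("rail inner near",210,156,.04)
T=R.from_rotvec(s["tool_rot"]).as_matrix()
print("toolx yaw",np.arctan2(-T[1,0],-T[0,0]),"tilt",T[:,2])
for n,q in [("push",(-60,0,39.5)),("wheel",(0,-102.5,46))]: print(n,w(p,np.array(q)/1e3),proj(C,w(p,np.array(q)/1e3))[0])
print((proj(C,[w(p,np.array((0,-102.5,46))/1e3)])[0]-[140,20])*2.7)
E
```

```text
[ 0.5624 -0.0127  0.1235] [ 0.8  0.2 -1.3 -0.4  0.   0.1 -0.1  0.1  0.3  0.4]
blockfaceL top [-62.6 -24. ]
blockfaceR top [-63.8  24.1]
board nearL [-63.1 -38.8]
board nearR [-63.8  38.5]
board farL [ 35.6 -39.9]
pointer [-59.7 -56.4]
red [-59.5 -48. ]
wheel [  -2.  -102.8]
rail inner near [-54.2 -42.6]
toolx yaw 0.09007274282640891 tilt [-6.56033764e-04 -9.81801939e-04 -9.99999303e-01]
push [ 0.50286737 -0.0201414   0.0395    ] [262.13768403  69.66115478]
wheel [ 0.57503851 -0.11446836  0.046     ] [160.98432918 137.99535865]
[ 56.65768879 318.58746836]
```

Fit residuals are about 1 mm: carrier (0.5624, -0.0127), yaw 0.1235; board 13.5 mm short; pointer 8.4 mm short. Wheel, block and board widths agree with the given sizes. Next: align the yaw, go back in front of the block, then down.

Emit:
apply_moves(dp=[[0.03,0.002,0],[0.04,0.002,0],[0.04,0.002,0],[0.036,0.002,0.02],[0,0,0.03],[0,0,0.03],[0,0,0.02],[0,0,0.014],[0,0,0],[0,0,0]], twist=[[0,0,-0.0335],[0,0,0],[0,0,0],[0,0,0],[0,0,0],[0,0,0],[0,0,0],[0,0,0],[0,0,0],[0,0,0]], fingers=[1,1,1,1,1,1,1,1,1,1])

```text
time: 3.7
position: [0.4723, -0.0234, 0.0394]
tool_rot: [-0.195, 3.135, 0.001]
ft_force: [0.1, -0.4, -0.3]
grip_width: 0.004
grip_force: 0.0
```

```bash
cat > where.py <<'E'
from fit import *
s=ctrl.get_state(); T=R.from_rotvec(s["tool_rot"]).as_matrix()
print("t",s["time"],"carrier xy",inv(p,np.array(s["position"])).round(1),"z",round(s["position"][2]*1e3,1),"yaw err",round(np.arctan2(-T[1,0],-T[0,0])-p[2],4),"F",np.round(s["ft_force"],1))
E
python3 where.py
```

```text
t 3.7 carrier xy [-90.7   0.6] z 39.4 yaw err 0.0005 F [ 0.1 -0.4 -0.3]
```

Emit:
apply_moves(dp=[[-0.01,0,0.001],[-0.005,0,0],[-0.004,0,0],[-0.004,0,0],[-0.003,0,0],[-0.002,0,0],[0,0,0]], twist=[[0,0,0],[0,0,0],[0,0,0],[0,0,0],[0,0,0],[0,0,0],[0,0,0]], fingers=[1,1,1,1,1,1,1])

```text
time: 4.4
position: [0.5008, -0.0198, 0.0375]
tool_rot: [-0.196, 3.135, -0.0]
ft_force: [-0.1, 0.0, 0.6]
grip_width: 0.005
grip_force: 0.0
```

```bash
python3 where.py
```

```text
t 4.4 carrier xy [-62.    0.6] z 37.5 yaw err 0.0012 F [-0.1  0.   0.6]
```

Emit:
apply_moves(dp=[[-0.001,0,0],[-0.001,0,0],[-0.001,0,0],[0,0,0]], twist=[[0,0,0],[0,0,0],[0,0,0],[0,0,0]], fingers=[1,1,1,1])

```text
time: 4.8
position: [0.5014, -0.0197, 0.0372]
tool_rot: [0.195, -3.131, -0.0]
ft_force: [-6.5, -0.6, 3.6]
grip_width: 0.005
grip_force: 3.0
```

```bash
python3 where.py
```

```text
t 4.8 carrier xy [-61.4   0.6] z 37.2 yaw err 0.0009 F [-6.5 -0.6  3.6]
```

The push met 6.5 N after the expected travel. Backing off, then rising to the view pose to check the board.

Emit:
apply_moves(dp=[[0.008,0,0],[0.012,0,0],[0,0,-0.04],[0,0,-0.04],[-0.02,0,-0.033],[-0.04,0,0],[-0.04,0,0],[-0.037,-0.01,0],[0,0,0],[0,0,0]], twist=[[0,0,0],[0,0,0],[0,0,0],[0,0,0],[0,0,0],[0,0,0],[0,0,0],[0,0,0],[0,0,0],[0,0,0]], fingers=[1,1,1,1,1,1,1,1,1,1])

```text
time: 5.8
position: [0.62, -0.0154, 0.1498]
tool_rot: [0.195, -3.134, 0.001]
ft_force: [-0.6, -0.5, -0.1]
grip_width: 0.006
grip_force: 0.0
```

```bash
python3 where.py
python3 - <<'E'
from h import *
import pickle
s=ctrl.get_state(); a=get_image("wrist")
pickle.dump((s,a),open("w3.pkl","wb"))
b=a[20:240,140:400]; cv2.imwrite("pics/w3.png",cv2.resize(b,None,fx=2.7,fy=2.7,interpolation=cv2.INTER_CUBIC)[:,:,::-1])
E
```

```text
t 5.8 carrier xy [56.8 -9.7] z 149.8 yaw err 0.0005 F [-0.6 -0.5 -0.1]
```

View pics/w3.png

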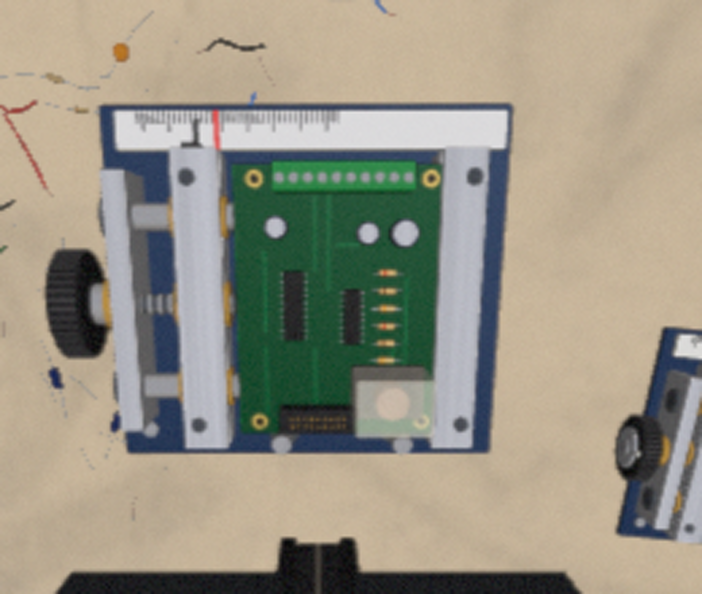

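The board is seated against both posts ((282,440),(403,438)). Pointer at col 196, red line at 216: about 8.2 mm short, so about 33 mm of rim travel. Going over the wheel at carrier x -8.

Emit:
apply_moves(dp=[[0.025,-0.034,0],[0.025,-0.034,0],[0.015,-0.025,0.02],[0,0,0.03],[0,0,0.03],[0,0,0.016],[0,0,0],[0,0,0]], twist=[[0,0,0],[0,0,0],[0,0,0],[0,0,0],[0,0,0],[0,0,0],[0,0,0],[0,0,0]], fingers=[1,1,1,1,1,1,1,1])

```text
time: 6.65
position: [0.568, -0.115, 0.0556]
tool_rot: [-0.196, 3.134, 0.0]
ft_force: [0.8, -0.4, 0.8]
grip_width: 0.005
grip_force: 0.0
```

```bash
python3 where.py
```

```text
t 6.65 carrier xy [  -7.1 -102.1] z 55.6 yaw err 0.0016 F [ 0.8 -0.4  0.8]
```

Emit:
apply_moves(dp=[[0,0,0.005],[0,0,0.003],[0,0,0.002],[0,0,0.001],[0,0,0]], twist=[[0,0,0],[0,0,0],[0,0,0],[0,0,0],[0,0,0]], fingers=[1,1,1,1,1])

```text
time: 7.15
position: [0.57, -0.1149, 0.0462]
tool_rot: [-0.196, 3.131, 0.001]
ft_force: [-0.7, 1.1, 10.8]
grip_width: 0.001
grip_force: 5.4
```

Contact at 10.8 N, at the expected height of 46 mm. Easing slightly, then a first stroke.

Emit:
apply_moves(dp=[[-0.001,0,-0.0008],[-0.002,0,0],[-0.002,0,0],[-0.002,0,0],[-0.002,0,0],[-0.002,0,0],[-0.001,0,0],[0,0,0]], twist=[[0,0,0],[0,0,0],[0,0,0],[0,0,0],[0,0,0],[0,0,0],[0,0,0],[0,0,0]], fingers=[1,1,1,1,1,1,1,1])

```text
time: 7.95
position: [0.5812, -0.1135, 0.0463]
tool_rot: [-0.196, 3.133, 0.001]
ft_force: [-1.1, 0.4, 8.8]
grip_width: 0.002
grip_force: 3.9
```

```bash
python3 where.py
cat > gauge.py <<'E'
import sys
from h import *
import pickle
s=ctrl.get_state(); a=get_image("wrist"); pickle.dump((s,a),open(sys.argv[1]+".pkl","wb"))
from fit import w,p
C=cam("wrist",s); c=np.array([-.06,-.05,.013])
u,v=proj(C,w(p,np.array([-.064,-.053,.013])))[0]; print(u,v)
u,v=int(u),int(v); b=a[max(v-25,0):v+25,max(u-40,0):u+40]
cv2.imwrite("pics/%s.png"%sys.argv[1],cv2.resize(b,None,fx=9,fy=9,interpolation=cv2.INTER_CUBIC)[:,:,::-1])
E
python3 gauge.py g1
```

```text
t 7.95 carrier xy [   6.3 -102.3] z 46.3 yaw err 0.0015 F [-1.1  0.4  8.8]
326.75380088217975 123.13692971396041
```

View pics/g1.png

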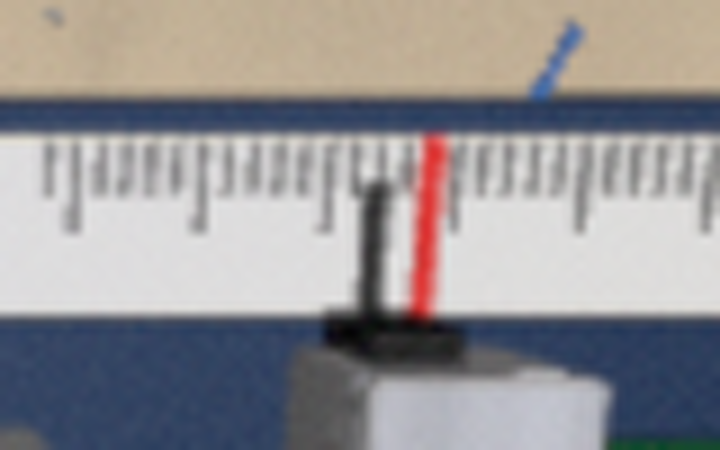

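Gauge from the wheel pose: long ticks 126 px apart = 10 mm; pointer at col 378, red at 432, so 4.3–4.5 mm remain (the first stroke gave about 3.9 mm, no slip). Lift, go back, repeat with 15 mm.

Emit:
apply_moves(dp=[[0,0,-0.008],[0.008,0,0],[0.008,0,0],[0,0,0.005],[0,0,0.003],[0,0,0],[-0.002,0,0],[-0.003,0,0],[-0.003,0,0],[-0.002,0,0]], twist=[[0,0,0],[0,0,0],[0,0,0],[0,0,0],[0,0,0],[0,0,0],[0,0,0],[0,0,0],[0,0,0],[0,0,0]], fingers=[1,1,1,1,1,1,1,1,1,1])

```text
time: 9.0
position: [0.5754, -0.1145, 0.0462]
tool_rot: [-0.196, 3.132, 0.0]
ft_force: [-1.1, 1.3, 12.8]
grip_width: 0.003
grip_force: 6.0
```

Emit:
apply_moves(dp=[[-0.002,0,0],[-0.001,0,0],[0,0,0],[0,0,0]], twist=[[0,0,0],[0,0,0],[0,0,0],[0,0,0]], fingers=[1,1,1,1])

```text
time: 9.4
position: [0.5785, -0.1141, 0.0462]
tool_rot: [-0.196, 3.132, 0.0]
ft_force: [-1.3, 1.6, 10.9]
grip_width: 0.003
grip_force: 5.6
```

```bash
python3 where.py; python3 gauge.py g2
```

```text
t 9.4 carrier xy [   3.5 -102.5] z 46.2 yaw err 0.0013 F [-1.3  1.6 10.9]
326.80534600876905 127.13326814426576
```

View pics/g2.png

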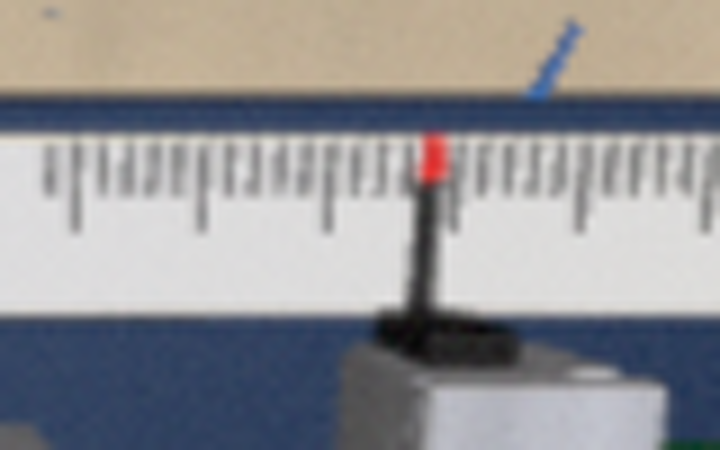

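The pointer (428) is practically on the red line (433); with parallax it is about 0.5 mm short. Adding 1.5 mm of travel, then lifting straight up.

Emit:
apply_moves(dp=[[-0.001,0,0],[-0.0005,0,0],[0,0,0],[0,0,0],[0,0,-0.003],[0,0,-0.01],[0,0,-0.04],[0,0,-0.04],[-0.03,0.035,-0.02],[-0.015,0.035,0]], twist=[[0,0,0],[0,0,0],[0,0,0],[0,0,0],[0,0,0],[0,0,0],[0,0,0],[0,0,0],[0,0,0],[0,0,0]], fingers=[1,1,1,1,1,1,1,1,1,1])

```text
time: 10.45
position: [0.6175, -0.0394, 0.1618]
tool_rot: [-0.19, 3.127, -0.0]
ft_force: [0.9, 0.4, -0.9]
grip_width: 0.009
grip_force: 0.0
```

Emit:
apply_moves(dp=[[0,0,0],[0,0,0],[0,0,0]], twist=[[0,0,0],[0,0,0],[0,0,0]], fingers=[1,1,1])

```text
time: 10.75
position: [0.6132, -0.0405, 0.1568]
tool_rot: [0.193, -3.134, 0.001]
ft_force: [-0.6, -0.2, -0.2]
grip_width: 0.01
grip_force: 0.0
```

```bash
python3 where.py
python3 - <<'E'
from h import *
a=get_image("wrist")
b=a[0:230,140:380]; b=cv2.resize(b,None,fx=2.6,fy=2.6,interpolation=cv2.INTER_CUBIC)
from fit import w,p
C=cam("wrist",ctrl.get_state()); u,v=proj(C,w(p,np.array([-.064,-.045,.013])))[0].astype(int)
g=cv2.resize(a[max(v-15,0):v+17,max(u-22,0):u+22],None,fx=4,fy=4,interpolation=cv2.INTER_CUBIC)
b[-g.shape[0]:,-g.shape[1]:]=g
cv2.imwrite("pics/end.png",b[:,:,::-1])
E
```

```text
t 10.75 carrier xy [ 47.  -33.7] z 156.8 yaw err -0.0003 F [-0.6 -0.2 -0.2]
```

View pics/end.png

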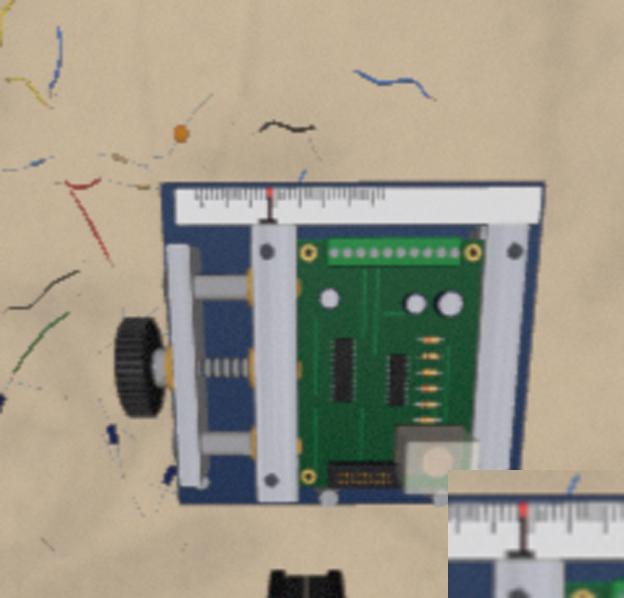

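The pointer stands on the red line (inset: both at col 523), the board sits against the posts and in both grooves, and the arm is clear. Handing in.

```bash
python3 -c "
from bench import ctrl
print(ctrl.close_job())"
```

```text
the job is handed in; nothing more can be done
None
```

I pushed the board home against both posts and rolled the wheel until the pointer stood on the red line in the last wrist picture. The arm was clear and I handed the job in at about 11 s; no verdict came back.

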